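# Find and seat the rocking tub lid

## Task

One of the four blue tub lids in the tray was left sitting loose and lets the damp in. Press the lids lightly near an edge, one after another, until you find the one that rocks, then press that one down in its middle until it is fully home, level and firm. Use only your fingertips: lift or carry nothing, do not press hard enough to crack a lid, leave everything else where it is, and finish clear of it all.

Things in the scene. Friction and masses are not known exactly. Their poses are not given: they have to be found in the camera images.
- lid_a_top (a point): Centre of the flat top of one of four identical blue square lids (68 x 68 mm, skirt 20 mm deep round its white tub). z is the lid's upward normal, x and y run along its edges. Lid tops stand 75 to 92 mm above the deck: the tubs stand in wells of different depth, so neither height nor looks tells which lid is loose.
- lid_b_top (a point): The same point of another lid, identical to lid_a. True of all four: a seated lid does not give when pressed, wherever it is pressed. A loose lid starts level; pressed lightly (2 to 6 N) 20 to 30 mm off its centre, on any side, it tips that way by about 0.15 rad (that edge drops 3 to 5 mm) and springs level when let go.
- lid_c_top (a point): The same point of another lid, identical to lid_a. True of all four: if loose, a push of about 12 to 20 N within 6 mm of the middle slides the lid 5 mm straight down onto its tub, where it stays and no longer rocks; near an edge the push only tips it, unless much harder (over 20 N).
- lid_d_top (a point): The same point of another lid, identical to lid_a. Exactly one of the four lids is loose. More than 60 N cracks a lid.
- tray: Pale grey-green plastic tray, 280 (its x) x 480 (its y) mm, fixed on the steel deck; origin at the centre of its underside. Floor 14 mm thick, walls 45 mm high. The four tubs (60 x 60 mm, fixed) stand in a row along its y, about 105 mm apart, their lids highest of all in it.
- lint_brush: Orange lint brush, 45 x 168 x 26 mm, lying along y in the front of the tray; origin under its middle. Leave alone.
- hook_0: Aluminium wall hook lying on its 30 x 36 mm plate in the front of the tray, 34 mm high; origin under the plate. Leave alone.
- hook_1: Aluminium wall hook lying on its 30 x 36 mm plate in the front of the tray, 34 mm high; origin under the plate. Leave alone.
- hook_2: Aluminium wall hook lying on its 30 x 36 mm plate in the front of the tray, 34 mm high; origin under the plate. Leave alone.
- soap_dish: White ceramic soap dish, 85 x 120 x 28 mm, on the deck right of the tray; origin under its centre. Leave alone.
- yellow_bottle: Closed yellow bottle, 64 mm across, 170 mm tall, on the deck left of the tray; origin under its centre. Leave alone.

How it is judged:
By the outcome, as a careful person would: the job done as asked, in the order asked, and still so for the second after the job is handed in, with the robot touching nothing.
It also fails if it takes over 51 s, if anything falls off the work surface, if the arm or the gripper's body presses on something with over 40 N, if the wrist force passes 120 N, or if a joint passes its speed limit or range.

## Robot

A 6-joint arm with a two-finger parallel gripper is mounted at the origin on the work surface. World frame = base frame: x ahead of the robot, y to its left, z up, the work surface at z = 0. Lengths are in m, angles in rad, forces in N, time in s.
With the tool pointing down it reaches from about 0.375 to 0.9 m from the base axis. Payload 3.1 kg.
Tool frame: the origin (TCP) lies midway between the tips of the shut fingers; the grasp point (between the pads) lies 19 mm behind it; x points along the fingers, y is the direction in which the jaws open and shut, and the axes are right-handed (so a half turn about x gives the same grasp; the last joint's range is limited). The gripper opens to 85 mm and grips with 20 to 120 N. Pads are 22 mm wide; open, the fingers measure 114 mm over their backs; the gripper's body (76 mm by 85 mm) begins 54 mm behind the grasp point. The pads swing forward as they close: fully open they stand 13 mm farther back than shut.
Start: joints at [1.06, 0.527, 1.433, -0, 1.181, -0.178], TCP at [0.204, 0.591, 0.199] pointing down, gripper open.
Joint ranges: [-3.08, 3.08], [-0.75, 2.2], [0.22, 2.44], [-1.43, 4.57], [0, 2.65], [-2.85, 2.85]. Speed limits (rad/s): [2.79, 2.79, 3.14, 3.14, 3.14, 3.14].

## Interface

Orientations are given as a unit quaternion [x, y, z, w].
In Python, from station import manip gives the robot as it stands.
- The arm moves only by the tool carry_out, never from a script. Its argument "commands" is a list that holds one entry, the list of rows, each a list of 7 numbers: the shift along the tool's x, y, z in units of 25 mm (1.0 is 25 mm), then the turn, a rotation vector about the tool's x, y, z in units of 5 degrees (1.0 is 5 degrees), then the finger opening in mm, from 0 to 85.4. A call has exactly 5 rows; each row is the pose to reach, as a shift and turn from the pose commanded when the call began, along the tool's axes at that moment; what a row does not reach only later rows make up. A row lasts 1/10 s, in which the tool goes at most 50 mm and 8.59 degrees, less where a joint would pass 70% of its speed; a pose out of reach is approached as far as the arm can. A call with a gripper value outside its range is refused whole. The fingers move at their own pace and stop on an object; "force" is the grip in N (left out, the last holds). Time passes only in rows, so rows that repeat a pose let the fingers close, or fill a call up. It gives the time, the measured TCP pose, the force and the opening at its end, in the units of the state.
- manip.sense(): the state, without advancing time (a new reading comes with each control period).
- manip.snapshot(name): name is "side" or "top"; returns a dict with "image" (384x512x3 uint8, red, green, blue), "fx", "fy", "cx", "cy" (pixels), "rvec" (rotation vector, rad) and "tvec" (3), from world to camera coordinates, as OpenCV has them. Camera axes: x right, y down, z forward; pixel columns grow to the right and rows downward; lengths in m; the calibration is good to about 2 mm. A picture is of the moment at which its call begins. There is no depth.
- manip.sign_off(): hands the job in, once; it reports no verdict.
The state is a dict: "t": time; "q": joint angles; "qd": joint speeds; "tau": joint torques, N m; "tcp_pos": TCP position; "tool_rot": TCP orientation; "force": force on the tool from outside, world axes, zero at the start; "ft_torque": the same for the moment, N m; "finger_gap": opening from 0.0 (shut) to 1.0 (fully open).
Only numpy, scipy, OpenCV 4.12 (cv2) and the standard library are available. Lean on these libraries where they do the work, as an engineer would, in place of code of your own. Each camera call takes 0.05 s, during which the arm holds its last target.

## Working session

There is one attempt and no reset: what is moved stays moved. The work goes in short steps, Python scripts to look and compute and a tool call to move; the robot and the scene stay as the last step left them, time stands still between calls to the robot, and variables do not carry over. Pictures are saved under pics/ and viewed, and the job is handed in when it is done.

Besides the shell and the picture viewer there is one more tool, called after "Request:" in YAML: its name, and indented under it one key for each argument. carry_out: Moves the arm, as the interface text tells. Its arguments: {"type":"object","properties":{"commands":{"type":"array"},"force":{"type":"number"}},"required":["commands"]}

```bash
mkdir -p pics; ls; cat > h.py <<'E'
import numpy as np, cv2
from station import manip
def save(n,f):
    s=manip.snapshot(n); cv2.imwrite(f,cv2.resize(s["image"][:,:,::-1],None,fx=1.5,fy=1.5,interpolation=cv2.INTER_CUBIC)); 
    np.savez("cal_"+n+".npz",**s); return s
def cam(n):
    s=np.load("cal_"+n+".npz"); K=np.array([[s["fx"],0,s["cx"]],[0,s["fy"],s["cy"]],[0,0,1.]]); R=cv2.Rodrigues(s["rvec"])[0]; return K,R,s["tvec"].reshape(3),s
def ray(n,u,v):
    K,R,t,_=cam(n); return -R.T@t, R.T@np.linalg.solve(K,[u,v,1.])
def atz(n,u,v,z):
    o,d=ray(n,u,v); return o+d*(z-o[2])/d[2]
def proj(n,p):
    K,R,t,_=cam(n); q=K@(R@np.asarray(p,float)+t); return q[:2]/q[2]
E
python3 - <<'E'
from h import *
for n in("top","side"):
    save(n,f"pics/{n}0.png"); print(n,ray(n,256,192))
s=manip.sense(); print({k:np.round(v,4) for k,v in s.items()})
E
```

```text
pics
top (array([0.37207932, 0.0129308 , 1.83003055]), array([ 0.09620796,  0.00182744, -0.99539714]))
side (array([ 0.40798969, -0.88946045,  0.63280671]), array([ 0.11678812,  0.85595268, -0.5041738 ]))
{'t': np.float64(0.1), 'q': array([ 1.0595,  0.5284,  1.4338, -0.    ,  1.1814, -0.1785]), 'qd': array([-0.0007, -0.0028, -0.0028, -0.0006, -0.0017,  0.0015]), 'tau': array([ 1.00000e-04, -4.43305e+01, -1.78586e+01, -2.00000e-04,
        3.90000e-03,  0.00000e+00]), 'tcp_pos': array([0.2038, 0.5901, 0.1981]), 'tool_rot': array([ 0.1165,  0.6976, -0.1178,  0.6971]), 'force': array([-0.6658, -0.021 , -0.375 ]), 'ft_torque': array([ 0.0245,  0.0043, -0.0513]), 'finger_gap': np.float64(1.0025)}
```

View pics/top0.png

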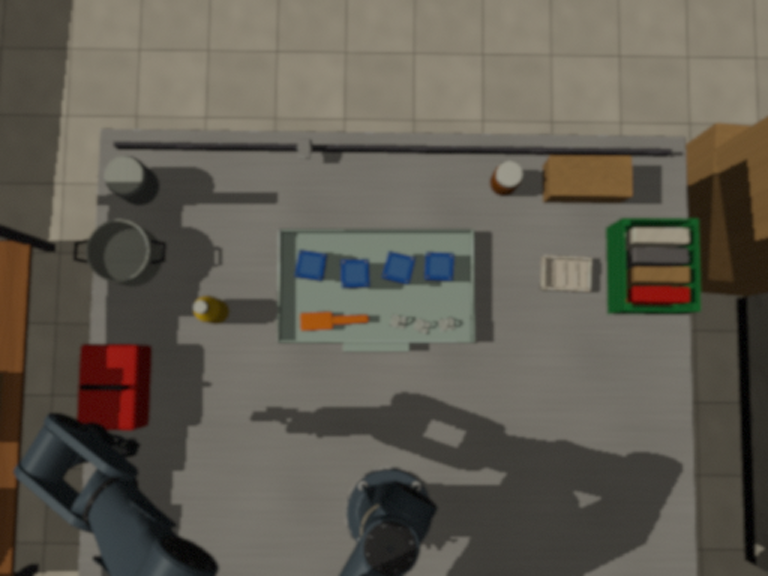

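View pics/side0.png

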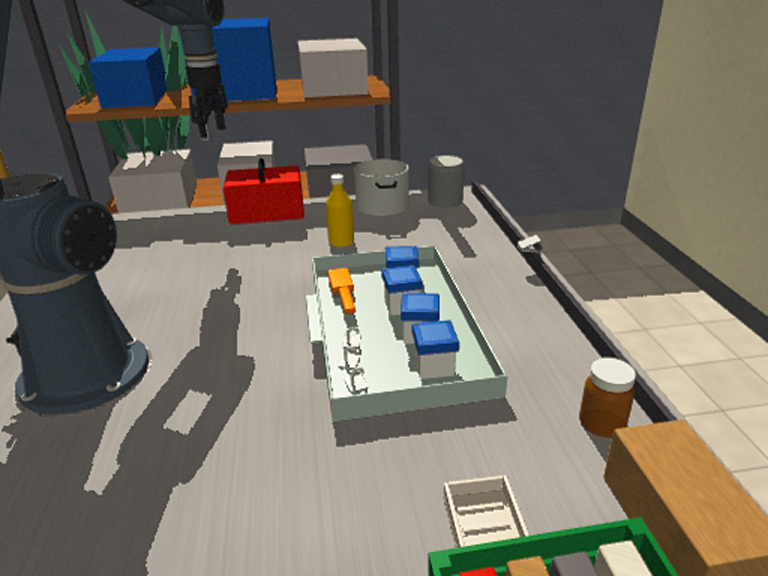

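```bash
python3 - <<'E'
from h import *
a=cam("top")[3]["image"][:,:,::-1]; b=cam("side")[3]["image"][:,:,::-1]
cv2.imwrite("pics/ct.png",cv2.resize(a[155:200,190:310],None,fx=6.6,fy=6.6,interpolation=cv2.INTER_CUBIC))
cv2.imwrite("pics/cs.png",cv2.resize(b[155:260,245:320],None,fx=5.6,fy=5.6,interpolation=cv2.INTER_CUBIC))
E
```

```text
(no output)
```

View pics/ct.png

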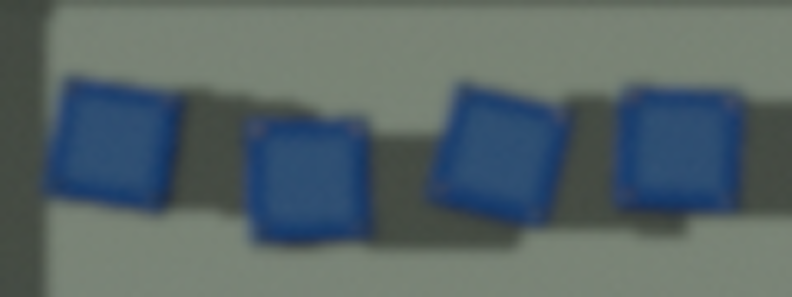

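View pics/cs.png

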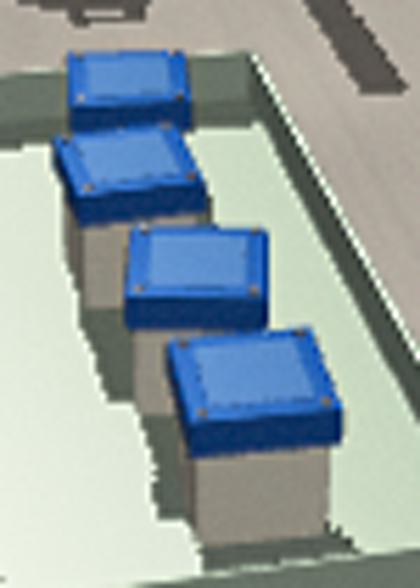

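```bash
python3 - <<'E'
from h import *
T=[(115,146),(309,180),(500,157),(681,150)]
S=[(127,76),(131,158),(196,262),(255,373)]
print(proj("top",[.5,0,.1]),proj("side",[.5,0,.1]))
for (a,b),(c,d) in zip(T,S):
    u=((a+.5)/6.6-.5+190,(b+.5)/6.6-.5+155); v=((c+.5)/5.6-.5+245,(d+.5)/5.6-.5+155)
    o1,d1=ray("top",*u);o2,d2=ray("side",*v)
    k=np.linalg.lstsq(np.c_[d1,-d2],o2-o1,rcond=None)[0]
    p,q=o1+k[0]*d1,o2+k[1]*d2
    print(np.round((p+q)/2,4),np.round(p-q,4))
E
```

```text
[260.42148987 203.07157822] [245.16605525 196.00217021]
[0.5945 0.1937 0.0771] [ 0.0012 -0.0001  0.0001]
[0.5769 0.087  0.0843] [-0.0003  0.     -0.    ]
[ 0.5902 -0.0169  0.0826] [ 0.0009 -0.0001  0.0001]
[ 0.5956 -0.1156  0.0843] [-0.0004  0.0001 -0.0001]
```

```bash
cat >> h.py <<'E'
from scipy.spatial.transform import Rotation as Ro
def go(p,yaw=None,pos=None,rot=None):
    """units shift and turn from current measured to p (and jaw y axis yaw)"""
    s=manip.sense(); R=Ro.from_quat(s["tool_rot"]); M=R.as_matrix(); d=M.T@(np.array(p)-s["tcp_pos"])/.025
    r=None
    if yaw is not None:
        x=np.array([0,0,-1.]); y=np.array([np.cos(yaw),np.sin(yaw),0]); G=np.c_[x,y,np.cross(x,y)]
        r=np.degrees(Ro.from_matrix(M.T@G).as_rotvec())/5
    print("t",s["t"],"tcp",np.round(s["tcp_pos"],4),"shift",np.round(d,2),"turn",None if r is None else np.round(r,2),"F",np.round(s["force"],2))
E
python3 - <<'E'
from h import *
print(np.round(Ro.from_quat(manip.sense()["tool_rot"]).as_matrix(),3))
print("bottle",atz("top",137,205,.17))
for y in (0,np.pi/2,np.pi/2*-1,np.pi): go([.566,.194,.13],y)
E
```

```text
[[-0.001  0.327  0.945]
 [-0.002  0.945 -0.327]
 [-1.    -0.002 -0.   ]]
bottle [0.48385939 0.41967814 0.17      ]
t 0.1 tcp [0.2038 0.5901 0.1981] shift [  2.74 -10.24  18.87] turn [1.419e+01 1.000e-02 2.000e-02] F [-0.67 -0.02 -0.38]
t 0.1 tcp [0.2038 0.5901 0.1981] shift [  2.74 -10.24  18.87] turn [-3.81 -0.01  0.02] F [-0.67 -0.02 -0.38]
t 0.1 tcp [0.2038 0.5901 0.1981] shift [  2.74 -10.24  18.87] turn [3.219e+01 3.000e-02 1.000e-02] F [-0.67 -0.02 -0.38]
t 0.1 tcp [0.2038 0.5901 0.1981] shift [  2.74 -10.24  18.87] turn [-2.181e+01 -2.000e-02  1.000e-02] F [-0.67 -0.02 -0.38]
```

Request:
carry_out:
  commands:
    - [[0, -1.5, 1.2, -0.8, 0, 0, 0], [0, -3, 2.4, -1.6, 0, 0, 0], [0, -4.5, 3.6, -2.4, 0, 0, 0], [0, -6, 4.8, -3.2, 0, 0, 0], [0, -7.5, 6, -3.8, 0, 0, 0]]
  force: 60

```text
t: 0.6
tcp_pos: [0.2847, 0.3626, 0.1988]
tool_rot: [-0.001, 0.707, 0.001, 0.707]
force: [1.3, -0.0, 0.2]
finger_gap: 0.143
```

```bash
python3 - <<'E'
from h import *
go([.567,.1937,.14],np.pi/2)
E
```

```text
t 0.6 tcp [0.2847 0.3626 0.1988] shift [ 2.35 -6.78 11.28] turn [ 0.02 -0.    0.01] F [ 1.3  -0.03  0.22]
```

Request:
carry_out:
  commands:
    - [[0, -1, 1.6, 0, 0, 0, 0], [0, -2, 3.3, 0, 0, 0, 0], [0, -3, 5, 0, 0, 0, 0], [0, -4, 6.7, 0, 0, 0, 0], [0, -5, 8.3, 0, 0, 0, 0]]

```text
t: 1.1
tcp_pos: [0.4936, 0.2378, 0.1988]
tool_rot: [0.001, 0.707, -0.001, 0.707]
force: [1.1, 1.4, 0.1]
finger_gap: -0.001
```

Request:
carry_out:
  commands:
    - [[0.6, -1, 1.5, 0, 0, 0, 0], [1.5, -1.8, 3, 0, 0, 0, 0], [2.6, -1.8, 3, 0, 0, 0, 0], [3.6, -1.8, 3, 0, 0, 0, 0], [3.6, -1.8, 3, 0, 0, 0, 0]]

```text
t: 1.6
tcp_pos: [0.5637, 0.1931, 0.105]
tool_rot: [0.0, 0.71, -0.001, 0.704]
force: [-0.6, -0.2, -0.2]
finger_gap: 0.001
```

```bash
python3 - <<'E'
from h import *
go([.567,.1937,.0771],np.pi/2)
save("side","pics/s1.png")
save("top","pics/t1.png")
E
```

```text
t 1.6 tcp [0.5637 0.1931 0.105 ] shift [1.11 0.03 0.14] turn [-0.03 -0.11  0.02] F [-0.57 -0.19 -0.24]
```

View pics/s1.png

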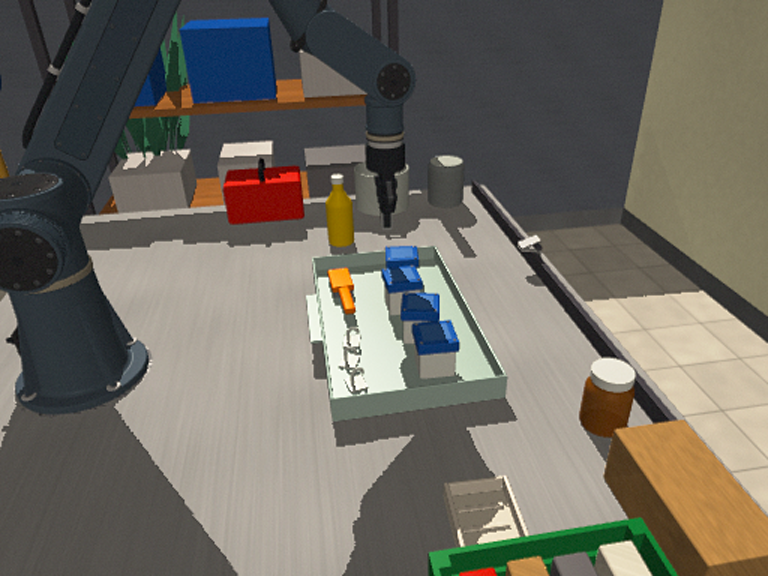

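```bash
python3 - <<'E'
from h import *
go([.567,.1937,.0771],np.pi/2)
s=manip.sense();print(proj("side",s["tcp_pos"])*1.5,proj("top",s["tcp_pos"])*1.5)
b=cam("side")[3]["image"][:,:,::-1]
cv2.imwrite("pics/c1.png",cv2.resize(b[100:200,220:300],None,fx=6,fy=6,interpolation=cv2.INTER_CUBIC))
E
```

```text
t 1.7 tcp [0.5666 0.1941 0.1087] shift [ 1.26 -0.02  0.02] turn [-0.01 -0.02  0.  ] F [ 0.53  0.53 -1.05]
[387.59279853 239.62199544] [308.68874491 275.34185341]
```

View pics/c1.png

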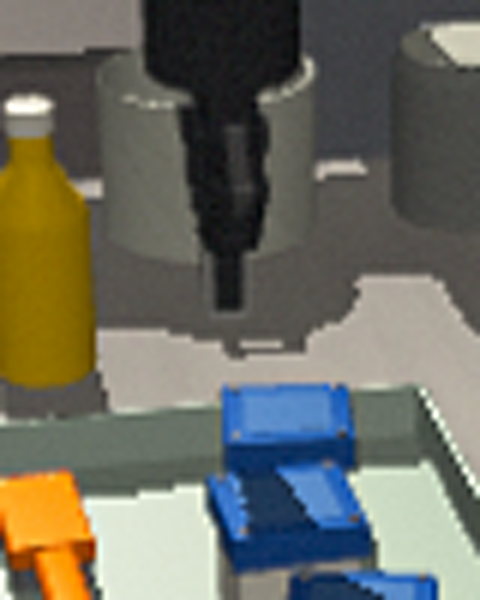

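```bash
python3 - <<'E'
from h import *
print(proj("side",[.2038,.5901,.1981+.013])*1.5)
for z in (.105,.115,.125,.135): print(z,proj("side",[.5650,.1935,z])*1.5)
a=cv2.imread("pics/side0.png"); cv2.imwrite("pics/c0.png",cv2.resize(a[60:170,150:260],None,fx=5,fy=5))
a=cv2.imread("pics/t1.png"); cv2.imwrite("pics/c2.png",cv2.resize(a[200:360,250:450],None,fx=3.5,fy=3.5))
E
```

```text
[215.71407025 146.71637586]
0.105 [386.93477615 241.4479218 ]
0.115 [386.81023532 237.04724168]
0.125 [386.6846464  232.60952707]
0.135 [386.5579961  228.13430851]
```

View pics/c0.png

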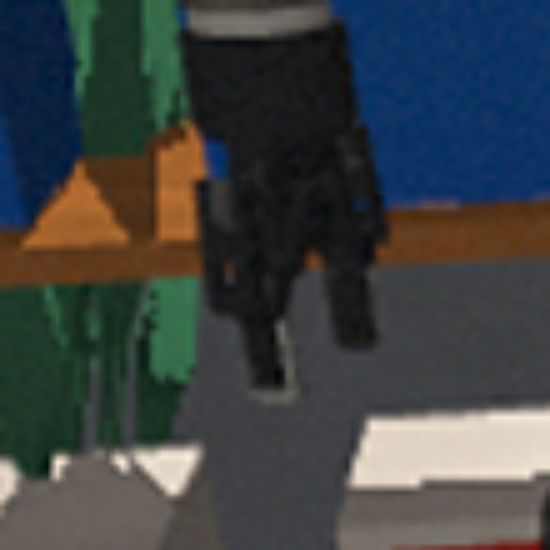

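View pics/c2.png

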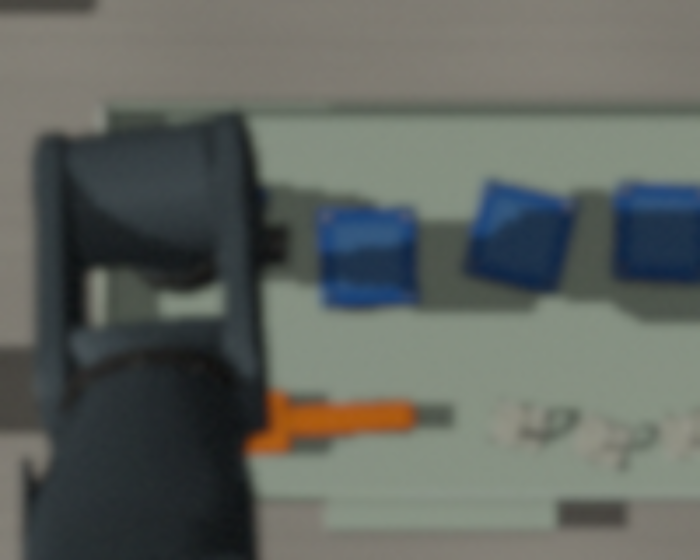

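Request:
carry_out:
  commands:
    - [[0.25, 0, 0, 0, 0, 0, 0], [0.5, 0, 0, 0, 0, 0, 0], [0.75, 0, 0, 0, 0, 0, 0], [0.9, 0, 0, 0, 0, 0, 0], [0.95, 0, 0, 0, 0, 0, 0]]

```text
t: 2.2
tcp_pos: [0.5666, 0.1942, 0.0848]
tool_rot: [0.0, 0.707, -0.0, 0.707]
force: [-0.4, -0.4, -0.0]
finger_gap: -0.001
```

```bash
python3 - <<'E'
from h import *
save("side","pics/s2.png")
go([.567,.1937,.0771],np.pi/2)
s=manip.sense();print(proj("side",s["tcp_pos"])*1.5)
b=cam("side")[3]["image"][:,:,::-1]
cv2.imwrite("pics/c3.png",cv2.resize(b[100:200,220:300],None,fx=6,fy=6,interpolation=cv2.INTER_CUBIC))
E
```

```text
t 2.25 tcp [0.5667 0.1942 0.0848] shift [ 0.31 -0.02  0.01] turn [-0.01 -0.01  0.  ] F [-0.04 -0.48 -0.9 ]
[387.9312387  249.99215737]
```

View pics/c3.png

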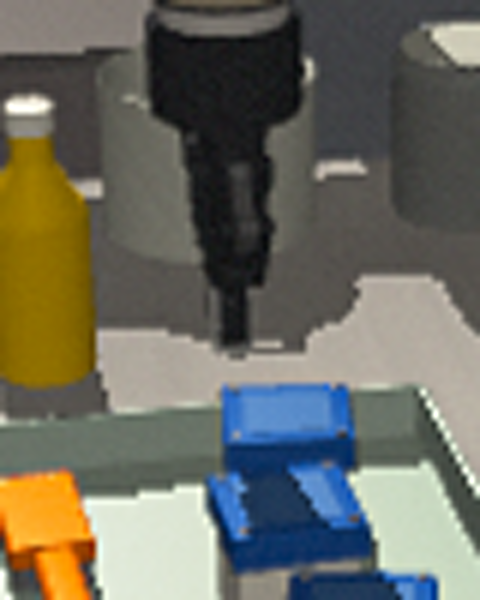

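Request:
carry_out:
  commands:
    - [[0.06, 0, 0, 0, 0, 0, 0], [0.12, 0, 0, 0, 0, 0, 0], [0.18, 0, 0, 0, 0, 0, 0], [0.24, 0, 0, 0, 0, 0, 0], [0.24, 0, 0, 0, 0, 0, 0]]

```text
t: 2.75
tcp_pos: [0.5668, 0.1941, 0.079]
tool_rot: [0.0, 0.707, -0.0, 0.707]
force: [-0.7, -0.4, 0.7]
finger_gap: -0.002
```

Request:
carry_out:
  commands:
    - [[0.04, 0, 0, 0, 0, 0, 0], [0.04, 0, 0, 0, 0, 0, 0], [0.08, 0, 0, 0, 0, 0, 0], [0.08, 0, 0, 0, 0, 0, 0], [0.08, 0, 0, 0, 0, 0, 0]]

```text
t: 3.25
tcp_pos: [0.5669, 0.1941, 0.0772]
tool_rot: [0.0, 0.707, -0.0, 0.707]
force: [-0.6, -0.3, -0.1]
finger_gap: -0.0
```

Request:
carry_out:
  commands:
    - [[0.04, 0, 0, 0, 0, 0, 0], [0.04, 0, 0, 0, 0, 0, 0], [0.08, 0, 0, 0, 0, 0, 0], [0.08, 0, 0, 0, 0, 0, 0], [0.08, 0, 0, 0, 0, 0, 0]]

```text
t: 3.75
tcp_pos: [0.5669, 0.1941, 0.0752]
tool_rot: [0.0, 0.707, -0.0, 0.707]
force: [-0.2, 0.7, -0.3]
finger_gap: 0.003
```

```bash
python3 - <<'E'
from h import *
s=manip.sense();print(proj("side",s["tcp_pos"])*1.5)
save("side","pics/s3.png")
go([.567,.1937,.0771],np.pi/2)
b=cam("side")[3]["image"][:,:,::-1]
cv2.imwrite("pics/c4.png",cv2.resize(b[100:200,220:300],None,fx=6,fy=6,interpolation=cv2.INTER_CUBIC))
E
```

```text
[388.16618256 254.10889144]
t 3.8 tcp [0.567  0.1942 0.0752] shift [-0.07 -0.02  0.  ] turn [-0.01 -0.    0.  ] F [ 0.42 -0.3   0.05]
```

View pics/c4.png

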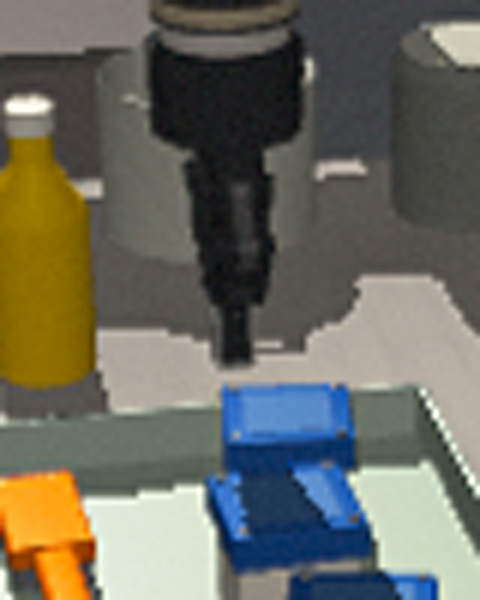

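```bash
python3 - <<'E'
from h import *
print(proj("top",[.2038,.5901,.21])*1.5, proj("top",[.2038,.5901,.40])*1.5)
a=cv2.imread("pics/top0.png"); cv2.imwrite("pics/c5.png",cv2.resize(a[400:520,0:200],None,fx=4,fy=4))
# tray corners check: top corners at z=.045
for uv in ((280/1.5,232/1.5),(474/1.5,232/1.5),(476/1.5,342/1.5),(279/1.5,343/1.5)): 
    p=atz("top",*uv,.045); print(np.round(p,3), np.round(proj("side",p)*1.5))
E
```

```text
[118.19462289 433.97921056] [ 82.31594686 444.09485643]
[0.68  0.274 0.045] [433. 246.]
[ 0.686 -0.204  0.045] [504. 378.]
[ 0.415 -0.209  0.045] [331. 402.]
[0.408 0.269 0.045] [311. 258.]
```

View pics/c5.png

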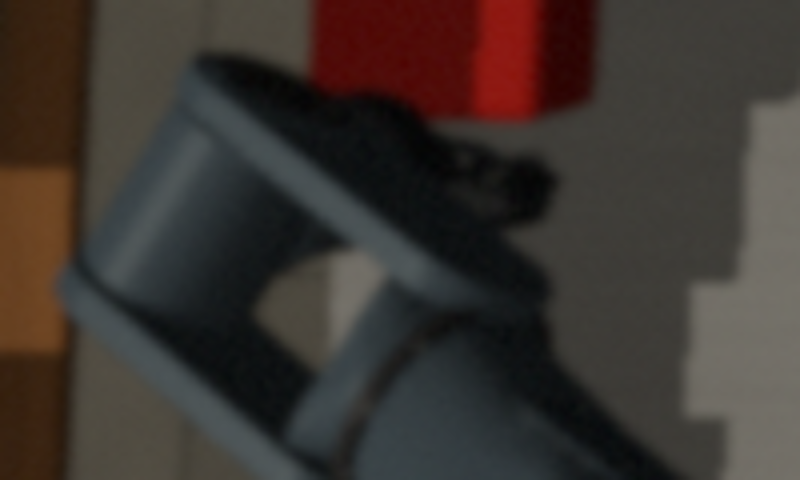

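Request:
carry_out:
  commands:
    - [[0.04, 0, 0, 0, 0, 0, 0], [0.08, 0, 0, 0, 0, 0, 0], [0.12, 0, 0, 0, 0, 0, 0], [0.12, 0, 0, 0, 0, 0, 0], [0.12, 0, 0, 0, 0, 0, 0]]

```text
t: 4.3
tcp_pos: [0.5669, 0.1941, 0.0722]
tool_rot: [0.0, 0.707, -0.0, 0.707]
force: [0.2, -1.0, -0.4]
finger_gap: 0.0
```

Request:
carry_out:
  commands:
    - [[0.05, 0, 0, 0, 0, 0, 0], [0.1, 0, 0, 0, 0, 0, 0], [0.15, 0, 0, 0, 0, 0, 0], [0.2, 0, 0, 0, 0, 0, 0], [0.2, 0, 0, 0, 0, 0, 0]]

```text
t: 4.8
tcp_pos: [0.5668, 0.1941, 0.067]
tool_rot: [0.0, 0.707, -0.0, 0.707]
force: [0.7, 0.1, -0.8]
finger_gap: -0.003
```

```bash
python3 - <<'E'
from h import *
s=manip.sense();print(proj("side",s["tcp_pos"])*1.5)
save("side","pics/s4.png")
go([.567,.1937,.0771],np.pi/2)
b=cam("side")[3]["image"][:,:,::-1]
cv2.imwrite("pics/c6.png",cv2.resize(b[100:200,220:300],None,fx=6,fy=6,interpolation=cv2.INTER_CUBIC))
E
```

```text
[388.18573433 257.62587338]
t 4.85 tcp [0.5668 0.1941 0.0671] shift [-0.4  -0.02  0.01] turn [-0.01 -0.    0.  ] F [ 0.12  0.9  -0.83]
```

View pics/c6.png

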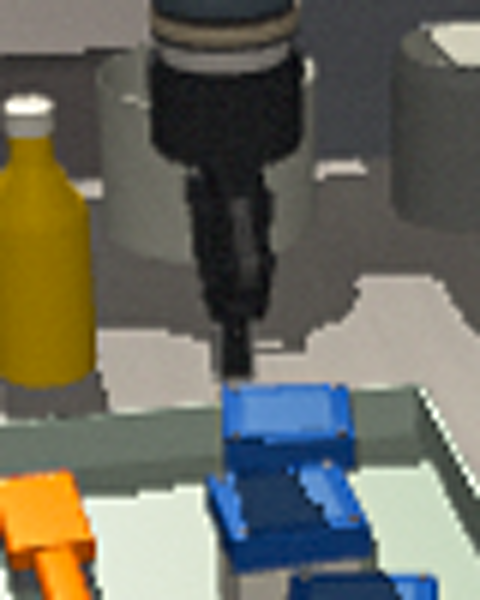

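Request:
carry_out:
  commands:
    - [[0.08, 0, 0, 0, 0, 0, 0], [0.16, 0, 0, 0, 0, 0, 0], [0.24, 0, 0, 0, 0, 0, 0], [0.3, 0, 0, 0, 0, 0, 0], [0.3, 0, 0, 0, 0, 0, 0]]

```text
t: 5.35
tcp_pos: [0.5667, 0.1941, 0.0594]
tool_rot: [0.0, 0.707, -0.0, 0.707]
force: [1.0, 0.4, -0.5]
finger_gap: -0.003
```

```bash
python3 - <<'E'
from h import *
s=manip.sense();print(proj("side",s["tcp_pos"])*1.5)
save("side","pics/s5.png")
go([.567,.1937,.0771],np.pi/2)
b=cam("side")[3]["image"][:,:,::-1]
cv2.imwrite("pics/c7.png",cv2.resize(b[140:200,230:300],None,fx=8,fy=8,interpolation=cv2.INTER_CUBIC))
E
```

```text
[388.24796512 260.83842059]
t 5.4 tcp [0.5668 0.1941 0.0596] shift [-0.7  -0.02  0.01] turn [-0.01 -0.    0.  ] F [0.46 0.03 0.08]
```

View pics/c7.png

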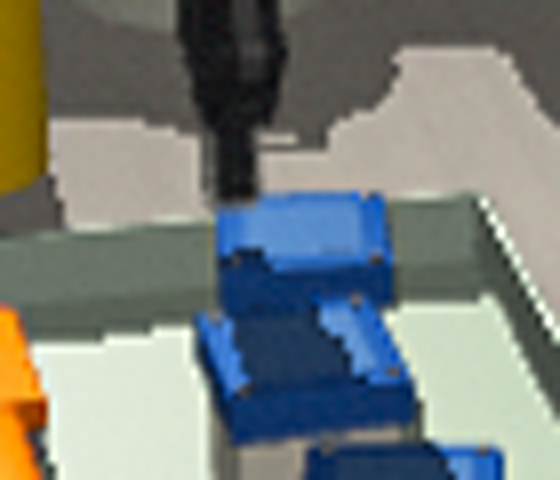

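```bash
python3 - <<'E'
from h import *
f=lambda x,y:((x+.5)/8-.5+230,(y+.5)/8-.5+140)
p=atz("side",*f(243,248),.077); print("shadow",p)
for z in (.06,.07,.08,.085,.09,.1):
    q=atz("side",*f(238,200),z); print(z,q[:2],"shadow y",q[1]-1.3*(z-.077))
save("top","pics/t5.png")
a=cv2.imread("pics/t5.png"); cv2.imwrite("pics/c8.png",cv2.resize(a[200:360,200:400],None,fx=4,fy=4))
E
```

```text
shadow [0.56871864 0.18218198 0.077     ]
0.06 [0.57853367 0.25806041] shadow y 0.28016041180942075
0.07 [0.57555633 0.23802711] shadow y 0.24712711180915925
0.08 [0.57257899 0.21799381] shadow y 0.21409381180889775
0.085 [0.57109032 0.20797716] shadow y 0.1975771618087669
0.09 [0.56960165 0.19796051] shadow y 0.18106051180863628
0.1 [0.56662431 0.17792721] shadow y 0.14802721180837478
```

View pics/c8.png

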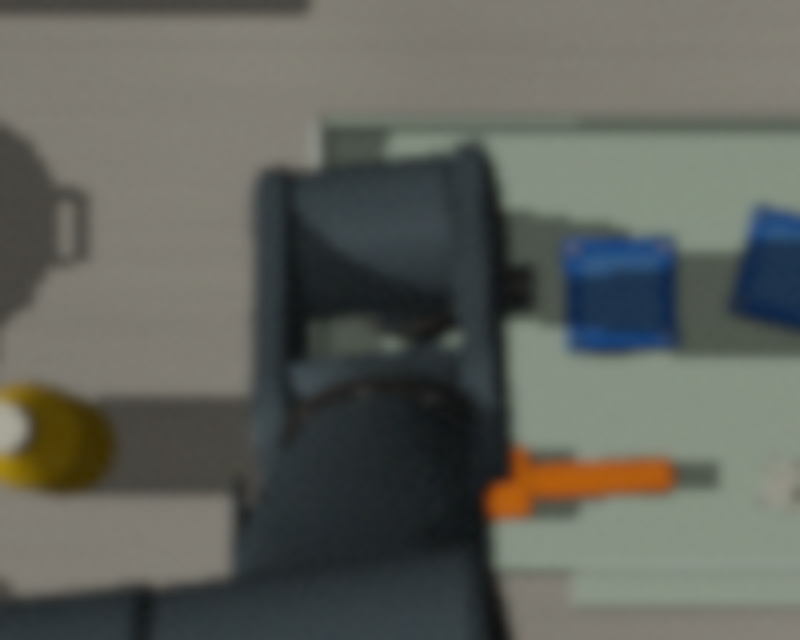

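Request:
carry_out:
  commands:
    - [[0.05, 0, 0, 0, 0, 0, 0], [0.1, 0, 0, 0, 0, 0, 0], [0.15, 0, 0, 0, 0, 0, 0], [0.2, 0, 0, 0, 0, 0, 0], [0.2, 0, 0, 0, 0, 0, 0]]

```text
t: 5.95
tcp_pos: [0.5668, 0.1941, 0.0545]
tool_rot: [0.0, 0.707, -0.0, 0.707]
force: [0.3, -0.1, -0.6]
finger_gap: -0.002
```

Request:
carry_out:
  commands:
    - [[0.02, 0, 0, 0, 0, 0, 0], [0.04, 0, 0, 0, 0, 0, 0], [0.06, 0, 0, 0, 0, 0, 0], [0.06, 0, 0, 0, 0, 0, 0], [0.06, 0, 0, 0, 0, 0, 0]]

```text
t: 6.45
tcp_pos: [0.567, 0.1942, 0.0533]
tool_rot: [0.0, 0.707, -0.0, 0.707]
force: [-0.4, 0.2, -0.9]
finger_gap: -0.004
```

Request:
carry_out:
  commands:
    - [[0.02, 0, 0, 0, 0, 0, 0], [0.04, 0, 0, 0, 0, 0, 0], [0.06, 0, 0, 0, 0, 0, 0], [0.06, 0, 0, 0, 0, 0, 0], [0.06, 0, 0, 0, 0, 0, 0]]

```text
t: 6.95
tcp_pos: [0.5669, 0.1942, 0.0517]
tool_rot: [0.0, 0.707, -0.0, 0.707]
force: [0.7, 0.9, 0.2]
finger_gap: 0.004
```

Request:
carry_out:
  commands:
    - [[0.02, 0, 0, 0, 0, 0, 0], [0.04, 0, 0, 0, 0, 0, 0], [0.04, 0, 0, 0, 0, 0, 0], [0.04, 0, 0, 0, 0, 0, 0], [0.04, 0, 0, 0, 0, 0, 0]]

```text
t: 7.45
tcp_pos: [0.567, 0.1942, 0.0508]
tool_rot: [0.0, 0.707, -0.0, 0.707]
force: [0.7, -0.9, 1.3]
finger_gap: -0.001
```

```bash
python3 - <<'E'
from h import *
save("side","pics/s6.png")
go([.567,.1937,.05],np.pi/2)
b=cam("side")[3]["image"][:,:,::-1]
cv2.imwrite("pics/c9.png",cv2.resize(b[140:200,230:300],None,fx=8,fy=8,interpolation=cv2.INTER_CUBIC))
E
```

```text
t 7.5 tcp [0.5669 0.1942 0.0508] shift [ 0.03 -0.02  0.  ] turn [-0.01 -0.    0.  ] F [-0.05 -0.51 -0.44]
```

View pics/c9.png

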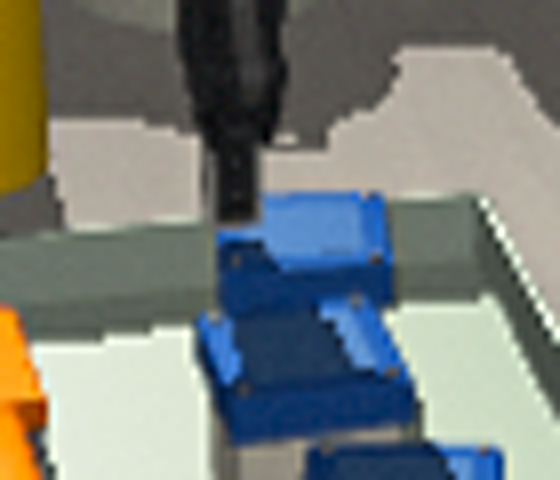

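Request:
carry_out:
  commands:
    - [[0.02, 0, 0, 0, 0, 0, 0], [0.04, 0, 0, 0, 0, 0, 0], [0.06, 0, 0, 0, 0, 0, 0], [0.06, 0, 0, 0, 0, 0, 0], [0.06, 0, 0, 0, 0, 0, 0]]

```text
t: 8.0
tcp_pos: [0.5669, 0.1941, 0.0492]
tool_rot: [0.0, 0.707, -0.0, 0.707]
force: [-0.2, 0.3, 0.1]
finger_gap: 0.002
```

Request:
carry_out:
  commands:
    - [[0.02, 0, 0, 0, 0, 0, 0], [0.04, 0, 0, 0, 0, 0, 0], [0.04, 0, 0, 0, 0, 0, 0], [0.04, 0, 0, 0, 0, 0, 0], [0.04, 0, 0, 0, 0, 0, 0]]

```text
t: 8.5
tcp_pos: [0.567, 0.1941, 0.0483]
tool_rot: [0.0, 0.707, -0.0, 0.707]
force: [0.0, -0.2, -0.2]
finger_gap: -0.001
```

Request:
carry_out:
  commands:
    - [[0.02, 0, 0, 0, 0, 0, 0], [0.04, 0, 0, 0, 0, 0, 0], [0.04, 0, 0, 0, 0, 0, 0], [0.04, 0, 0, 0, 0, 0, 0], [0.04, 0, 0, 0, 0, 0, 0]]

```text
t: 9.0
tcp_pos: [0.567, 0.1942, 0.0473]
tool_rot: [0.0, 0.707, -0.0, 0.707]
force: [0.2, 0.1, 0.4]
finger_gap: 0.001
```

Request:
carry_out:
  commands:
    - [[0.02, 0, 0, 0, 0, 0, 0], [0.04, 0, 0, 0, 0, 0, 0], [0.04, 0, 0, 0, 0, 0, 0], [0.04, 0, 0, 0, 0, 0, 0], [0.04, 0, 0, 0, 0, 0, 0]]

```text
t: 9.5
tcp_pos: [0.567, 0.1942, 0.0463]
tool_rot: [0.0, 0.707, -0.0, 0.707]
force: [0.3, 1.0, 0.6]
finger_gap: -0.002
```

Request:
carry_out:
  commands:
    - [[0.02, 0, 0, 0, 0, 0, 0], [0.04, 0, 0, 0, 0, 0, 0], [0.04, 0, 0, 0, 0, 0, 0], [0.04, 0, 0, 0, 0, 0, 0], [0.04, 0, 0, 0, 0, 0, 0]]

```text
t: 10.0
tcp_pos: [0.567, 0.1941, 0.0453]
tool_rot: [0.0, 0.707, -0.0, 0.707]
force: [0.4, 0.5, 0.1]
finger_gap: -0.005
```

```bash
python3 - <<'E'
from h import *
save("side","pics/s7.png")
go([.567,.1937,.05],np.pi/2)
b=cam("side")[3]["image"][:,:,::-1]
cv2.imwrite("pics/c10.png",cv2.resize(b[140:200,230:300],None,fx=8,fy=8,interpolation=cv2.INTER_CUBIC))
E
```

```text
t 10.05 tcp [0.567  0.1942 0.0453] shift [-0.19 -0.02  0.  ] turn [-0.01  0.    0.  ] F [-0.16  0.18 -0.38]
```

View pics/c10.png

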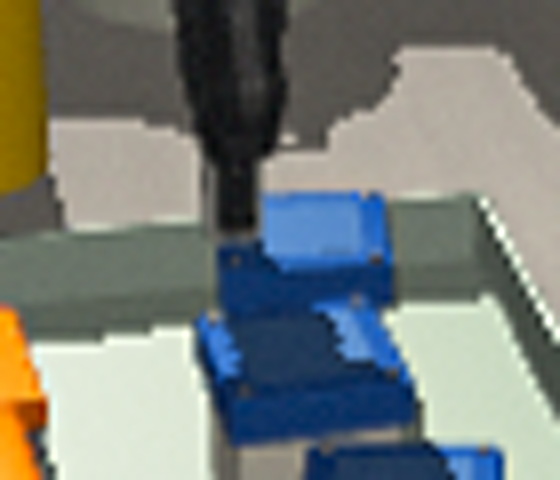

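Request:
carry_out:
  commands:
    - [[0.02, 0, 0, 0, 0, 0, 0], [0.04, 0, 0, 0, 0, 0, 0], [0.04, 0, 0, 0, 0, 0, 0], [0.04, 0, 0, 0, 0, 0, 0], [0.04, 0, 0, 0, 0, 0, 0]]

```text
t: 10.55
tcp_pos: [0.5669, 0.1941, 0.0443]
tool_rot: [0.0, 0.707, -0.0, 0.707]
force: [0.1, -0.8, 0.9]
finger_gap: 0.001
```

Request:
carry_out:
  commands:
    - [[0.02, 0, 0, 0, 0, 0, 0], [0.04, 0, 0, 0, 0, 0, 0], [0.04, 0, 0, 0, 0, 0, 0], [0.04, 0, 0, 0, 0, 0, 0], [0.04, 0, 0, 0, 0, 0, 0]]

```text
t: 11.05
tcp_pos: [0.5669, 0.1941, 0.044]
tool_rot: [0.0, 0.707, -0.0, 0.707]
force: [-2.1, 0.6, 6.1]
finger_gap: 0.005
```

Request:
carry_out:
  commands:
    - [[0.02, 0, 0, 0, 0, 0, 0], [0.02, 0, 0, 0, 0, 0, 0], [0.02, 0, 0, 0, 0, 0, 0], [0.02, 0, 0, 0, 0, 0, 0], [0.02, 0, 0, 0, 0, 0, 0]]

```text
t: 11.55
tcp_pos: [0.5669, 0.1942, 0.0439]
tool_rot: [0.0, 0.707, -0.0, 0.707]
force: [-3.3, 0.2, 6.8]
finger_gap: -0.001
```

```bash
python3 - <<'E'
from h import *
go([.567,.1937,.05],np.pi/2)
print(manip.sense()["ft_torque"])
E
```

```text
t 11.55 tcp [0.5669 0.1942 0.0439] shift [-0.24 -0.02  0.  ] turn [-0.01  0.    0.  ] F [-3.29  0.17  6.85]
[-0.05343204  0.31218773 -0.00044343]
```

Request:
carry_out:
  commands:
    - [[-0.9, 0, 0, 0, 0, 0, 0], [-1, -1.4, -0.3, 0, 0, 0, 0], [-1, -3, -0.7, 0, 0, 0, 0], [-0.8, -4.3, -0.7, 0, 0, 0, 0], [-0.6, -4.3, -0.7, 0, 0, 0, 0]]

```text
t: 12.05
tcp_pos: [0.5496, 0.0833, 0.0578]
tool_rot: [0.002, 0.707, -0.002, 0.707]
force: [-0.8, 0.5, 0.8]
finger_gap: 0.001
```

```bash
python3 - <<'E'
from h import *
save("side","pics/s8.png")
go([.55,.087,.051],np.pi/2)
b=cam("side")[3]["image"][:,:,::-1]
cv2.imwrite("pics/c11.png",cv2.resize(b[140:240,230:320],None,fx=6,fy=6,interpolation=cv2.INTER_CUBIC))
E
```

```text
t 12.1 tcp [0.5491 0.085  0.0569] shift [0.24 0.08 0.03] turn [-0.06 -0.01 -0.  ] F [ 0.9   0.15 -0.22]
```

View pics/c11.png

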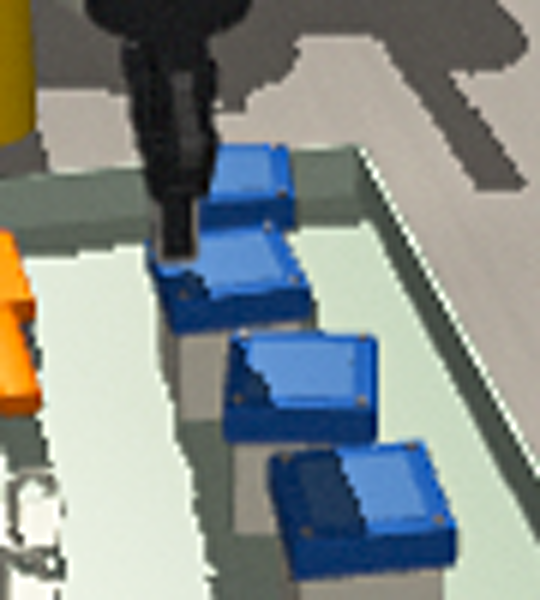

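Request:
carry_out:
  commands:
    - [[0.04, 0.05, 0, 0, 0, 0, 0], [0.08, 0.05, 0, 0, 0, 0, 0], [0.12, 0.05, 0, 0, 0, 0, 0], [0.16, 0.05, 0, 0, 0, 0, 0], [0.16, 0.05, 0, 0, 0, 0, 0]]

```text
t: 12.6
tcp_pos: [0.5493, 0.0886, 0.0537]
tool_rot: [0.0, 0.707, -0.0, 0.707]
force: [-0.6, -0.2, 0.0]
finger_gap: 0.002
```

Request:
carry_out:
  commands:
    - [[0.02, 0, 0, 0, 0, 0, 0], [0.04, 0, 0, 0, 0, 0, 0], [0.06, 0, 0, 0, 0, 0, 0], [0.06, 0, 0, 0, 0, 0, 0], [0.06, 0, 0, 0, 0, 0, 0]]

```text
t: 13.1
tcp_pos: [0.5494, 0.0879, 0.0523]
tool_rot: [0.0, 0.707, -0.0, 0.707]
force: [0.3, 0.1, 0.2]
finger_gap: 0.001
```

Request:
carry_out:
  commands:
    - [[0.02, 0, 0, 0, 0, 0, 0], [0.04, 0, 0, 0, 0, 0, 0], [0.04, 0, 0, 0, 0, 0, 0], [0.04, 0, 0, 0, 0, 0, 0], [0.04, 0, 0, 0, 0, 0, 0]]

```text
t: 13.6
tcp_pos: [0.5493, 0.0879, 0.0513]
tool_rot: [0.0, 0.707, -0.0, 0.707]
force: [0.6, 0.3, 0.3]
finger_gap: 0.001
```

Request:
carry_out:
  commands:
    - [[0.02, 0, 0, 0, 0, 0, 0], [0.04, 0, 0, 0, 0, 0, 0], [0.04, 0, 0, 0, 0, 0, 0], [0.04, 0, 0, 0, 0, 0, 0], [0.04, 0, 0, 0, 0, 0, 0]]

```text
t: 14.1
tcp_pos: [0.5493, 0.0879, 0.0503]
tool_rot: [0.0, 0.707, -0.0, 0.707]
force: [0.3, 0.6, 0.8]
finger_gap: 0.003
```

Request:
carry_out:
  commands:
    - [[0.02, 0, 0, 0, 0, 0, 0], [0.04, 0, 0, 0, 0, 0, 0], [0.04, 0, 0, 0, 0, 0, 0], [0.04, 0, 0, 0, 0, 0, 0], [0.04, 0, 0, 0, 0, 0, 0]]

```text
t: 14.6
tcp_pos: [0.5491, 0.0879, 0.0492]
tool_rot: [0.0, 0.707, -0.0, 0.707]
force: [-1.3, 0.8, 1.1]
finger_gap: 0.0
```

Request:
carry_out:
  commands:
    - [[0.02, 0, 0, 0, 0, 0, 0], [0.04, 0, 0, 0, 0, 0, 0], [0.04, 0, 0, 0, 0, 0, 0], [0.04, 0, 0, 0, 0, 0, 0], [0.04, 0, 0, 0, 0, 0, 0]]

```text
t: 15.1
tcp_pos: [0.5489, 0.0879, 0.0484]
tool_rot: [0.0, 0.707, -0.0, 0.707]
force: [-3.7, -0.3, 5.0]
finger_gap: -0.001
```

```bash
python3 - <<'E'
from h import *
save("side","pics/s9.png")
go([.55,.087,.051],np.pi/2)
b=cam("side")[3]["image"][:,:,::-1]
cv2.imwrite("pics/c12.png",cv2.resize(b[160:210,240:300],None,fx=10,fy=10,interpolation=cv2.INTER_CUBIC))
E
```

```text
t 15.15 tcp [0.5489 0.0879 0.0484] shift [-0.11 -0.04  0.04] turn [-0.01 -0.01  0.  ] F [-2.85  0.33  5.25]
```

View pics/c12.png

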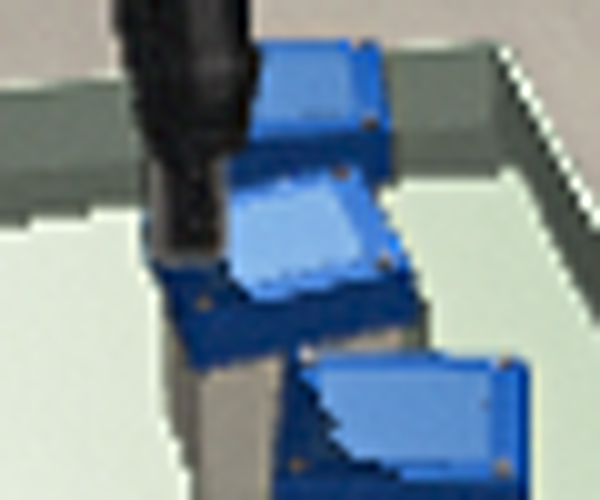

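Request:
carry_out:
  commands:
    - [[-0.5, 0, 0, 0, 0, 0, 0], [-0.8, 0, 0, 0, 0, 0, 0], [-0.8, 0, 0.6, 0, 0, 0, 0], [-0.7, 0, 1.1, 0, 0, 0, 0], [-0.6, 0, 1.1, 0, 0, 0, 0]]

```text
t: 15.65
tcp_pos: [0.5804, 0.0876, 0.0644]
tool_rot: [0.0, 0.705, -0.001, 0.709]
force: [0.5, 1.0, -0.4]
finger_gap: -0.001
```

```bash
python3 - <<'E'
from h import *
save("side","pics/s10.png")
go([.5769,.087,.051],np.pi/2)
for x in (155,190,225): print(atz("side",x/10+240,185.5,.08))
b=cam("side")[3]["image"][:,:,::-1]
cv2.imwrite("pics/c13.png",cv2.resize(b[160:210,240:300],None,fx=10,fy=10,interpolation=cv2.INTER_CUBIC))
E
```

```text
t 15.7 tcp [0.578  0.0878 0.0635] shift [ 0.5  -0.03 -0.05] turn [-0.02  0.02  0.  ] F [ 0.86  0.49 -0.74]
[0.54025358 0.0860606  0.08      ]
[0.55014645 0.08404335 0.08      ]
[0.56003321 0.08202735 0.08      ]
```

View pics/c13.png

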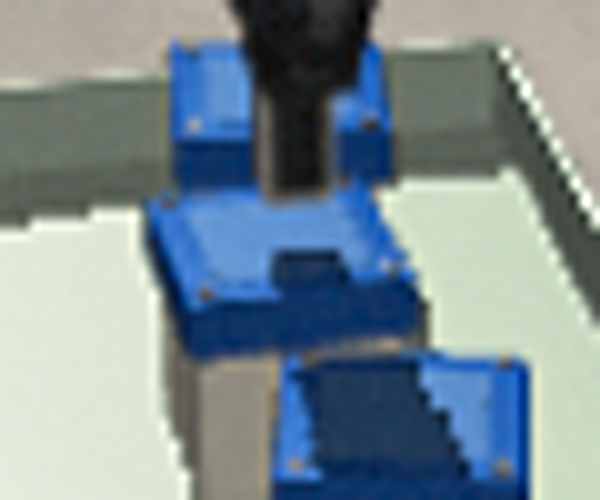

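Request:
carry_out:
  commands:
    - [[0.12, 0, -0.03, 0, 0, 0, 0], [0.24, 0, -0.03, 0, 0, 0, 0], [0.36, 0, -0.03, 0, 0, 0, 0], [0.42, 0, -0.03, 0, 0, 0, 0], [0.42, 0, -0.03, 0, 0, 0, 0]]

```text
t: 16.2
tcp_pos: [0.5757, 0.0879, 0.0524]
tool_rot: [0.0, 0.707, -0.0, 0.707]
force: [0.6, 0.3, -0.6]
finger_gap: -0.002
```

Request:
carry_out:
  commands:
    - [[0.02, 0, 0, 0, 0, 0, 0], [0.04, 0, 0, 0, 0, 0, 0], [0.06, 0, 0, 0, 0, 0, 0], [0.06, 0, 0, 0, 0, 0, 0], [0.06, 0, 0, 0, 0, 0, 0]]

```text
t: 16.7
tcp_pos: [0.5761, 0.0879, 0.0513]
tool_rot: [0.0, 0.707, -0.0, 0.707]
force: [0.7, 0.0, -0.3]
finger_gap: 0.002
```

Request:
carry_out:
  commands:
    - [[0.02, 0, 0, 0, 0, 0, 0], [0.04, 0, 0, 0, 0, 0, 0], [0.04, 0, 0, 0, 0, 0, 0], [0.04, 0, 0, 0, 0, 0, 0], [0.04, 0, 0, 0, 0, 0, 0]]

```text
t: 17.2
tcp_pos: [0.5762, 0.0879, 0.0507]
tool_rot: [0.0, 0.707, -0.0, 0.707]
force: [-0.9, 0.5, 4.8]
finger_gap: 0.001
```

Contact at the level height, about .0509. I'll press further in small steps.

Request:
carry_out:
  commands:
    - [[0.02, 0, 0, 0, 0, 0, 0], [0.03, 0, 0, 0, 0, 0, 0], [0.04, 0, 0, 0, 0, 0, 0], [0.04, 0, 0, 0, 0, 0, 0], [0.04, 0, 0, 0, 0, 0, 0]]

```text
t: 17.7
tcp_pos: [0.5763, 0.0879, 0.0506]
tool_rot: [0.0, 0.707, -0.0, 0.707]
force: [-1.9, -0.2, 11.4]
finger_gap: 0.001
```

Request:
carry_out:
  commands:
    - [[0.02, 0, 0, 0, 0, 0, 0], [0.03, 0, 0, 0, 0, 0, 0], [0.04, 0, 0, 0, 0, 0, 0], [0.04, 0, 0, 0, 0, 0, 0], [0.04, 0, 0, 0, 0, 0, 0]]

```text
t: 18.2
tcp_pos: [0.5764, 0.0879, 0.05]
tool_rot: [0.0, 0.707, -0.0, 0.707]
force: [-3.6, 0.1, 12.9]
finger_gap: 0.0
```

Sliding starts at about 12 N. I'll continue.

Request:
carry_out:
  commands:
    - [[0.03, 0, 0, 0, 0, 0, 0], [0.06, 0, 0, 0, 0, 0, 0], [0.06, 0, 0, 0, 0, 0, 0], [0.06, 0, 0, 0, 0, 0, 0], [0.06, 0, 0, 0, 0, 0, 0]]

```text
t: 18.7
tcp_pos: [0.5764, 0.0878, 0.0484]
tool_rot: [0.0, 0.707, -0.0, 0.707]
force: [-3.2, 0.0, 12.6]
finger_gap: 0.0
```

Request:
carry_out:
  commands:
    - [[0.03, 0, 0, 0, 0, 0, 0], [0.06, 0, 0, 0, 0, 0, 0], [0.06, 0, 0, 0, 0, 0, 0], [0.06, 0, 0, 0, 0, 0, 0], [0.06, 0, 0, 0, 0, 0, 0]]

```text
t: 19.2
tcp_pos: [0.5763, 0.0879, 0.0475]
tool_rot: [0.0, 0.707, -0.0, 0.708]
force: [-4.1, -0.0, 16.3]
finger_gap: -0.003
```

Request:
carry_out:
  commands:
    - [[0.02, 0, 0, 0, 0, 0, 0], [0.04, 0, 0, 0, 0, 0, 0], [0.04, 0, 0, 0, 0, 0, 0], [0.04, 0, 0, 0, 0, 0, 0], [0.04, 0, 0, 0, 0, 0, 0]]

```text
t: 19.7
tcp_pos: [0.5764, 0.0879, 0.0474]
tool_rot: [0.0, 0.707, -0.0, 0.708]
force: [-5.1, -0.9, 20.9]
finger_gap: -0.002
```

```bash
python3 - <<'E'
from h import *
save("side","pics/s11.png")
go([.5769,.087,.051],np.pi/2); print(manip.sense()["ft_torque"])
b=cam("side")[3]["image"][:,:,::-1]
cv2.imwrite("pics/c14.png",cv2.resize(b[160:210,240:300],None,fx=10,fy=10,interpolation=cv2.INTER_CUBIC))
E
```

```text
t 19.75 tcp [0.5764 0.0879 0.0474] shift [-0.15 -0.03  0.02] turn [-0.01  0.02  0.  ] F [-5.91 -0.25 21.87]
[-0.09273182  0.95157456 -0.01385703]
```

View pics/c14.png

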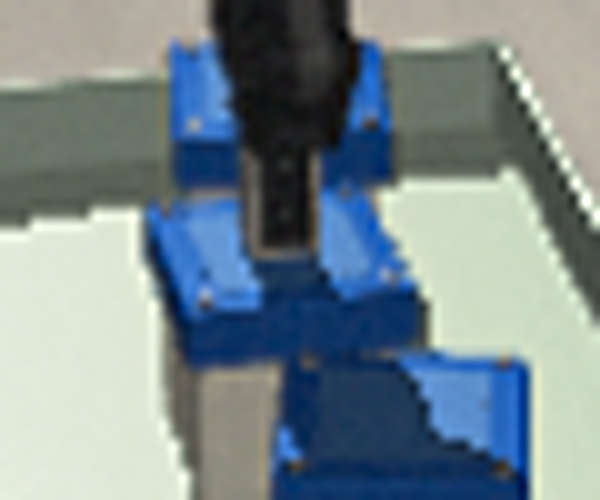

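Request:
carry_out:
  commands:
    - [[0.02, 0, 0, 0, 0, 0, 0], [0.04, 0, 0, 0, 0, 0, 0], [0.04, 0, 0, 0, 0, 0, 0], [0.04, 0, 0, 0, 0, 0, 0], [0.04, 0, 0, 0, 0, 0, 0]]

```text
t: 20.25
tcp_pos: [0.5764, 0.0879, 0.0473]
tool_rot: [0.0, 0.706, -0.0, 0.708]
force: [-6.9, -0.5, 27.8]
finger_gap: -0.003
```

Request:
carry_out:
  commands:
    - [[0.02, 0, 0, 0, 0, 0, 0], [0.04, 0, 0, 0, 0, 0, 0], [0.04, 0, 0, 0, 0, 0, 0], [0.04, 0, 0, 0, 0, 0, 0], [0.04, 0, 0, 0, 0, 0, 0]]

```text
t: 20.75
tcp_pos: [0.5764, 0.0879, 0.0472]
tool_rot: [0.0, 0.706, -0.0, 0.708]
force: [-8.0, 0.5, 33.3]
finger_gap: -0.002
```

Request:
carry_out:
  commands:
    - [[-0.3, 0, 0, 0, 0, 0, 0], [-0.7, 0, 0, 0, 0, 0, 0], [-0.9, 0, -0.5, 0, 0, 0, 0], [-0.7, 0, -1.1, 0, 0, 0, 0], [-0.6, 0, -1.1, 0, 0, 0, 0]]

```text
t: 21.25
tcp_pos: [0.5445, 0.0882, 0.0564]
tool_rot: [0.0, 0.709, -0.0, 0.705]
force: [0.0, -0.6, -0.2]
finger_gap: -0.0
```

```bash
python3 - <<'E'
from h import *
save("side","pics/s12.png")
go([.55,.087,.048],np.pi/2)
b=cam("side")[3]["image"][:,:,::-1]
cv2.imwrite("pics/c15.png",cv2.resize(b[160:210,240:300],None,fx=10,fy=10,interpolation=cv2.INTER_CUBIC))
E
```

```text
t 21.3 tcp [0.5462 0.0881 0.0562] shift [ 0.33 -0.04  0.15] turn [-0.01 -0.04 -0.  ] F [ 0.3  -0.41 -1.12]
```

View pics/c15.png

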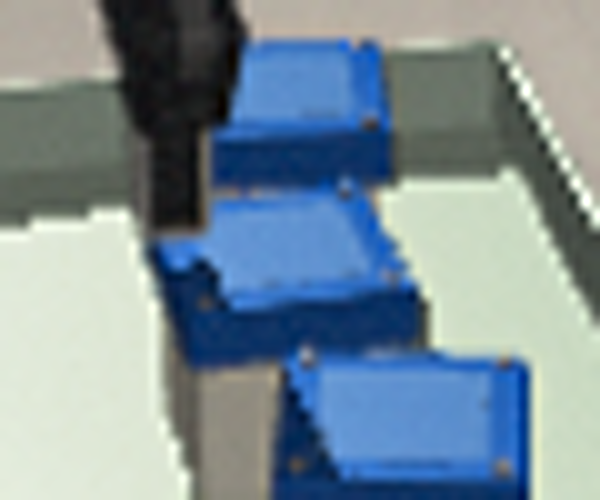

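Request:
carry_out:
  commands:
    - [[0.08, 0, 0.1, 0, 0, 0, 0], [0.16, 0, 0.1, 0, 0, 0, 0], [0.24, 0, 0.1, 0, 0, 0, 0], [0.28, 0, 0.1, 0, 0, 0, 0], [0.28, 0, 0.1, 0, 0, 0, 0]]

```text
t: 21.8
tcp_pos: [0.5511, 0.0879, 0.05]
tool_rot: [0.0, 0.707, -0.0, 0.707]
force: [-0.3, 1.1, 0.2]
finger_gap: -0.001
```

Request:
carry_out:
  commands:
    - [[0.02, 0, 0, 0, 0, 0, 0], [0.04, 0, 0, 0, 0, 0, 0], [0.04, 0, 0, 0, 0, 0, 0], [0.04, 0, 0, 0, 0, 0, 0], [0.04, 0, 0, 0, 0, 0, 0]]

```text
t: 22.3
tcp_pos: [0.5511, 0.0879, 0.0493]
tool_rot: [0.0, 0.707, -0.0, 0.707]
force: [0.1, -0.4, -0.2]
finger_gap: -0.002
```

Request:
carry_out:
  commands:
    - [[0.02, 0, 0, 0, 0, 0, 0], [0.04, 0, 0, 0, 0, 0, 0], [0.04, 0, 0, 0, 0, 0, 0], [0.04, 0, 0, 0, 0, 0, 0], [0.04, 0, 0, 0, 0, 0, 0]]

```text
t: 22.8
tcp_pos: [0.5511, 0.0879, 0.0483]
tool_rot: [0.0, 0.707, -0.0, 0.707]
force: [-0.1, -0.1, -0.1]
finger_gap: 0.0
```

Request:
carry_out:
  commands:
    - [[0.02, 0, 0, 0, 0, 0, 0], [0.04, 0, 0, 0, 0, 0, 0], [0.04, 0, 0, 0, 0, 0, 0], [0.04, 0, 0, 0, 0, 0, 0], [0.04, 0, 0, 0, 0, 0, 0]]

```text
t: 23.3
tcp_pos: [0.5511, 0.0879, 0.0475]
tool_rot: [0.0, 0.707, -0.0, 0.707]
force: [-0.8, -0.1, 2.8]
finger_gap: 0.002
```

Request:
carry_out:
  commands:
    - [[0.02, 0, 0, 0, 0, 0, 0], [0.04, 0, 0, 0, 0, 0, 0], [0.04, 0, 0, 0, 0, 0, 0], [0.04, 0, 0, 0, 0, 0, 0], [0.04, 0, 0, 0, 0, 0, 0]]

```text
t: 23.8
tcp_pos: [0.5511, 0.0879, 0.0473]
tool_rot: [0.0, 0.707, -0.0, 0.707]
force: [-3.6, 0.8, 9.7]
finger_gap: 0.0
```

Request:
carry_out:
  commands:
    - [[-0.4, 0, 0, 0, 0, 0, 0], [-0.6, 0, 0.8, 0, 0, 0, 0], [-0.6, 0, 1.8, 0, 0, 0, 0], [-0.4, 0, 2.1, 0, 0, 0, 0], [-0.2, 0, 2.1, 0, 0, 0, 0]]

```text
t: 24.3
tcp_pos: [0.6045, 0.0877, 0.0509]
tool_rot: [0.0, 0.707, -0.0, 0.707]
force: [0.5, -0.5, -0.7]
finger_gap: 0.003
```

```bash
python3 - <<'E'
from h import *
save("side","pics/s13.png")
go([.602,.087,.048],np.pi/2)
b=cam("side")[3]["image"][:,:,::-1]
cv2.imwrite("pics/c16.png",cv2.resize(b[160:210,240:300],None,fx=10,fy=10,interpolation=cv2.INTER_CUBIC))
E
```

```text
t 24.35 tcp [0.6019 0.0879 0.0495] shift [ 0.06 -0.03  0.  ] turn [-0.01 -0.04 -0.  ] F [ 0.27  0.44 -0.85]
```

View pics/c16.png

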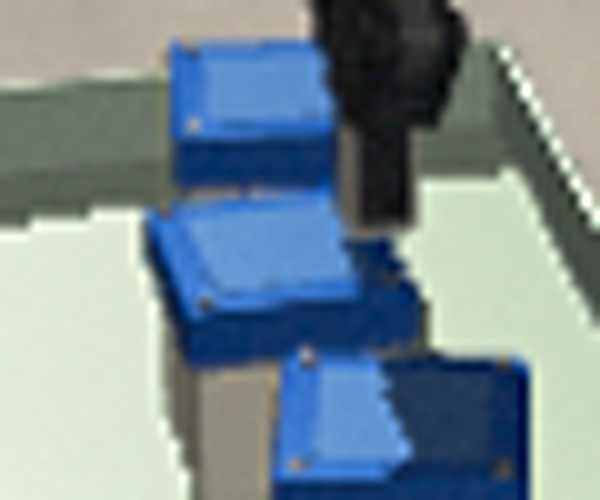

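Request:
carry_out:
  commands:
    - [[0.02, 0, 0, 0, 0, 0, 0], [0.04, 0, 0, 0, 0, 0, 0], [0.05, 0, 0, 0, 0, 0, 0], [0.05, 0, 0, 0, 0, 0, 0], [0.05, 0, 0, 0, 0, 0, 0]]

```text
t: 24.85
tcp_pos: [0.6035, 0.0879, 0.0502]
tool_rot: [0.0, 0.707, -0.0, 0.707]
force: [-0.9, 0.6, -0.4]
finger_gap: -0.0
```

Request:
carry_out:
  commands:
    - [[0.02, 0, 0, 0, 0, 0, 0], [0.04, 0, 0, 0, 0, 0, 0], [0.04, 0, 0, 0, 0, 0, 0], [0.04, 0, 0, 0, 0, 0, 0], [0.04, 0, 0, 0, 0, 0, 0]]

```text
t: 25.35
tcp_pos: [0.6036, 0.0878, 0.049]
tool_rot: [0.0, 0.707, -0.0, 0.707]
force: [0.4, 0.4, -0.5]
finger_gap: -0.002
```

Request:
carry_out:
  commands:
    - [[0.02, 0, 0, 0, 0, 0, 0], [0.04, 0, 0, 0, 0, 0, 0], [0.04, 0, 0, 0, 0, 0, 0], [0.04, 0, 0, 0, 0, 0, 0], [0.04, 0, 0, 0, 0, 0, 0]]

```text
t: 25.85
tcp_pos: [0.6036, 0.0879, 0.048]
tool_rot: [0.0, 0.707, -0.0, 0.707]
force: [-0.2, 0.5, -0.2]
finger_gap: -0.001
```

Request:
carry_out:
  commands:
    - [[0.02, 0, 0, 0, 0, 0, 0], [0.04, 0, 0, 0, 0, 0, 0], [0.04, 0, 0, 0, 0, 0, 0], [0.04, 0, 0, 0, 0, 0, 0], [0.04, 0, 0, 0, 0, 0, 0]]

```text
t: 26.35
tcp_pos: [0.6038, 0.0879, 0.0474]
tool_rot: [0.0, 0.707, -0.0, 0.707]
force: [-0.8, -0.1, 5.0]
finger_gap: -0.003
```

Request:
carry_out:
  commands:
    - [[0.02, 0, 0, 0, 0, 0, 0], [0.04, 0, 0, 0, 0, 0, 0], [0.04, 0, 0, 0, 0, 0, 0], [0.04, 0, 0, 0, 0, 0, 0], [0.04, 0, 0, 0, 0, 0, 0]]

```text
t: 26.85
tcp_pos: [0.6039, 0.0878, 0.0472]
tool_rot: [0.0, 0.707, -0.0, 0.707]
force: [-2.0, -0.1, 9.3]
finger_gap: -0.001
```

Request:
carry_out:
  commands:
    - [[-0.4, 0, 0, 0, 0, 0, 0], [-0.5, -0.5, -0.6, 0, 0, 0, 0], [-0.4, -1, -1.1, 0, 0, 0, 0], [-0.2, -1, -1.1, 0, 0, 0, 0], [-0.15, -1, -1.1, 0, 0, 0, 0]]

```text
t: 27.35
tcp_pos: [0.576, 0.0629, 0.0492]
tool_rot: [0.001, 0.707, -0.001, 0.707]
force: [0.5, -0.0, 0.4]
finger_gap: 0.002
```

Request:
carry_out:
  commands:
    - [[0.02, 0, 0, 0, 0, 0, 0], [0.04, 0, 0, 0, 0, 0, 0], [0.06, 0, 0, 0, 0, 0, 0], [0.06, 0, 0, 0, 0, 0, 0], [0.06, 0, 0, 0, 0, 0, 0]]

```text
t: 27.85
tcp_pos: [0.5762, 0.063, 0.0483]
tool_rot: [0.0, 0.707, -0.0, 0.707]
force: [-0.0, -0.4, 1.2]
finger_gap: -0.001
```

Request:
carry_out:
  commands:
    - [[0.02, 0, 0, 0, 0, 0, 0], [0.04, 0, 0, 0, 0, 0, 0], [0.05, 0, 0, 0, 0, 0, 0], [0.05, 0, 0, 0, 0, 0, 0], [0.05, 0, 0, 0, 0, 0, 0]]

```text
t: 28.35
tcp_pos: [0.5762, 0.0628, 0.0474]
tool_rot: [0.0, 0.707, -0.0, 0.707]
force: [-0.5, -1.1, 4.1]
finger_gap: -0.003
```

Request:
carry_out:
  commands:
    - [[0.02, 0, 0, 0, 0, 0, 0], [0.04, 0, 0, 0, 0, 0, 0], [0.04, 0, 0, 0, 0, 0, 0], [0.04, 0, 0, 0, 0, 0, 0], [0.04, 0, 0, 0, 0, 0, 0]]

```text
t: 28.85
tcp_pos: [0.5763, 0.0628, 0.0472]
tool_rot: [0.0, 0.707, -0.0, 0.707]
force: [-2.6, -0.3, 10.9]
finger_gap: -0.003
```

Request:
carry_out:
  commands:
    - [[-0.6, 0, 0, 0, 0, 0, 0], [-1.6, 0, -0.6, 0, 0, 0, 0], [-3, 0, -2, 0, 0, 0, 0], [-4.5, 0.8, -3.2, 0, 0, 0, 0], [-6, 1.5, -4.5, 0, 0, 0, 0]]

```text
t: 29.35
tcp_pos: [0.4652, 0.0991, 0.1933]
tool_rot: [0.001, 0.707, -0.001, 0.707]
force: [0.8, -0.0, 1.1]
finger_gap: -0.001
```

```bash
python3 - <<'E'
from h import *
save("side","pics/s20.png"); save("top","pics/t20.png")
go([.55,.087,.2])
f=cam("side")[3]["image"]
g=lambda n:cv2.resize(cv2.imread(f"pics/{n}.png"),(512,384),interpolation=cv2.INTER_AREA)
a,m,z=g("side0"),g("s10"),g("s20")
for nm,im in(("0",a),("10",m),("13",g("s13")),("20",z)):
    # skirt bottom edge: columns 262..268, red channel crossing
    r=[]
    for u in range(261,268):
        col=im[180:205,u,2].astype(float); 
        k=np.where((col[:-1]<75)&(col[1:]>=75))[0]; 
        if len(k): k=k[-1]; r.append(180+k+(75-col[k])/(col[k+1]-col[k]))
    print(nm,np.round(r,2),np.mean(r))
print("px/mm",(proj("side",[.56,.055,.06])-proj("side",[.56,.055,.065]))/5)
big=np.hstack([cv2.resize(x[155:260,240:320],None,fx=5,fy=5,interpolation=cv2.INTER_CUBIC) for x in(a,z)]); cv2.imwrite("pics/cmp.png",big)
E
```

```text
t 29.45 tcp [0.4644 0.1007 0.1961] shift [-0.14 -0.55  3.43] turn None F [ 0.49 -0.81 -1.03]
0 [194.73 194.71 194.69 194.38 194.12 194.08 194.07] 194.3967100504563
10 [195.42 195.17 195.14 195.03 194.98 194.7  194.68] 195.0158771699985
13 [196.35 196.12 196.07 195.95 195.68 195.63 195.67] 195.9239072274559
20 [196.39 196.13 196.1  195.95 195.73 195.65 195.69] 195.94805683218263
px/mm [0.00616476 0.30201382]
```

View pics/cmp.png

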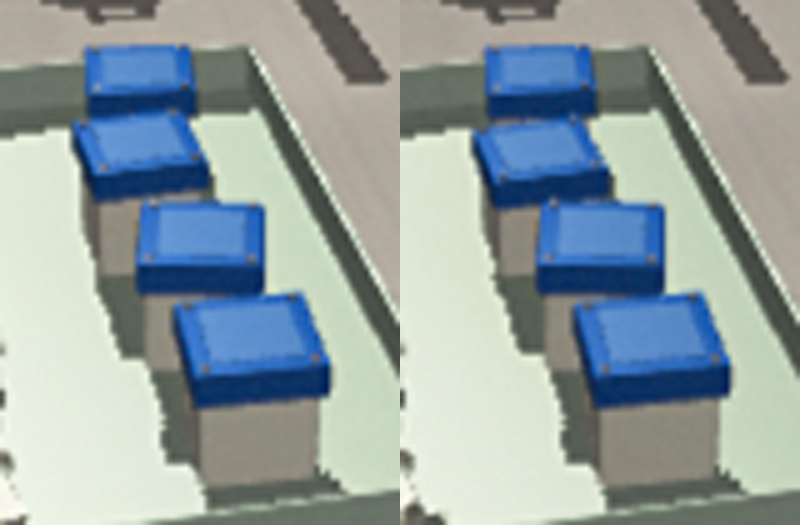

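View pics/t20.png

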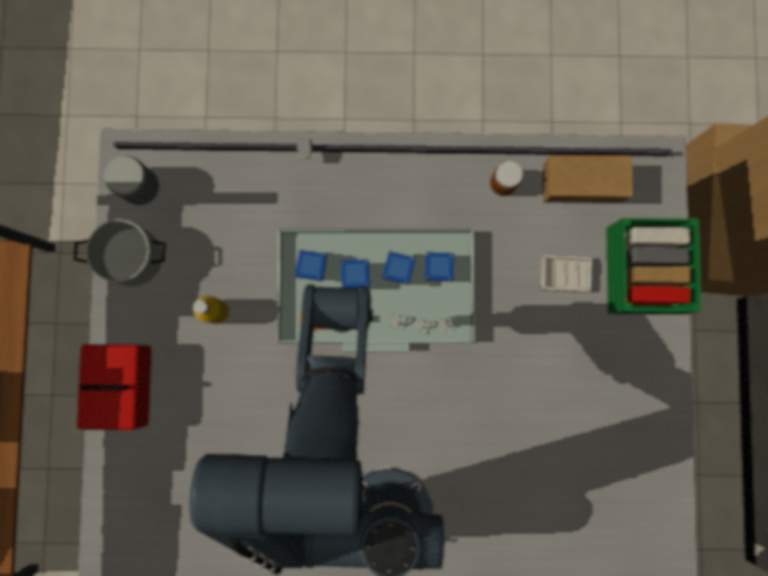

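```bash
python3 - <<'E'
from h import *
print(manip.sign_off())
E
```

```text
the job is handed in; nothing more can be done
None
```

The loose lid was the second from the left (lid B). It is now pressed fully home, level and firm, and I handed the job in at about 29.5 s of the 51 s allowed.

- **Finding it:** I pressed the leftmost lid (lid A) near its edge with about 7 N and it did not give. Lid B tipped under about 1 to 5 N and sprang level when let go, so I did not test the other two.
- **Seating it:** I pressed lid B in its middle. It slid down at about 12.5 N until it stopped. I then pressed up to a highest reading of 33 N to be sure, well under the 60 N that would crack it.
- **Checking it:** Pressing three of its sides afterwards with about 10 N gave no movement, and the heights matched to about 0.1 mm. The camera shows lid B about 5.1 mm lower than at the start. In the last side picture the other lids look unmoved, and the arm finished well above everything.

**What disagreed:**
- The visible fingertips were about 30 mm higher than the reported tool height. I found each contact by force and by the pictures instead.
- Only about 3.4 mm of lid B's drop came from the middle press. The before-and-after pictures put the other roughly 2 mm in the edge test, so that test pushed the lid partly down.

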